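# Find the stamped lens crate and push it to the dispatch line

### The arm

A 6-joint arm with a two-finger parallel gripper is mounted at the origin on the work surface. World frame = base frame: x ahead of the robot, y to its left, z up, the work surface at z = 0. Lengths are in m, angles in rad, forces in N, time in s.
With the tool pointing down it reaches from about 0.375 to 0.9 m from the base axis. Payload 3.1 kg.
Tool frame: the origin (TCP) lies midway between the tips of the shut fingers; the grasp point (between the pads) lies 19 mm behind it (env.pinch_z is the distance from the TCP to the grasp point, in m); z points along the fingers, y is the direction in which the jaws open and shut (so a half turn about z gives the same grasp; the last joint's range is limited). The gripper opens to 87 mm and grips with 3 to 60 N. Pads are 19 mm wide; open, the fingers measure 117 mm over their backs; the gripper's body (75 mm by 190 mm) begins 51 mm behind the grasp point.
Start: joints at [1.145, 0.527, 1.433, -0, 1.181, -0.178], TCP at [0.153, 0.606, 0.184] pointing down, gripper open.
Joint ranges: [-3.08, 3.08], [-0.75, 2.2], [0.22, 2.44], [-1.43, 4.57], [0, 2.65], [-2.85, 2.85]. Speed limits (rad/s): [2.79, 2.79, 3.14, 3.14, 3.14, 3.14].

### API

Orientations are given as [roll, pitch, yaw] about the fixed x, y, z axes, in that order (R = Rz(yaw) Ry(pitch) Rx(roll)).
In Python, from rig import env, snapshot, nets gives the robot as it stands. The module is installed in compiled form; this text tells all that it offers.
- The arm moves only by the tool move_arm, never from a script. Its argument "targets" is a list of rows, each a list of 3 entries, a list of its own where there are three numbers: the shift along the tool's x, y, z in m, then the turn about the tool's z in rad, then the opening, from 0 (shut) to 1 (fully open). In form: [[[dx, dy, dz], spin, claw], ...]. A call has 1 to 8 rows; each row is the pose to reach, as a shift and turn from the pose measured when the call began, along the tool's axes at that moment; what a row does not reach only later rows make up. A row lasts 1/12 s, in which the tool goes at most 41.7 mm and 7.16 degrees, less where a joint would pass 70% of its speed; a pose out of reach is approached as far as the arm can. A call with a gripper value outside its range is refused whole. The fingers move at their own pace and stop on an object; "squeeze" is the grip in N (left out, the last holds). Time passes only in rows, so rows that repeat a pose let the fingers close. It gives the time, the measured TCP pose, the force and the opening at its end, in the units of the state.
- env.get_obs(): the state, without advancing time (a new reading comes with each control period).
- snapshot(name): name is "scene" or "top" or "wrist"; returns a dict with "image" (420x560x3 uint8, red, green, blue), "depth" (420x560 float32, m along the optical axis (not along the pixel's ray), 0 where there is no reading), "camera_matrix" (3x3 intrinsics, pixels), "position" and "attitude" of the camera in the world. Camera axes: x right, y down, z forward; pixel columns grow to the right and rows downward; lengths in m; the calibration is good to about 2 mm. A picture is of the moment at which its call begins.
- env.sign_off(): hands the job in, once; it reports no verdict.
Trained networks look in the newest picture that a camera, given by its name, has taken for a name from the list of things; names that differ only in an ending like _2 or _b are one class to them, and where a whole thing is asked for, a point or a joint stands for the part that bears it (a point fixed in the world has none). Each returns a list of dicts, best first, with "conf" (0 to 1); they miss things now and then, are a little off and sometimes report something else, mostly with a low value. They report only what shows in the picture. A call takes as long as a camera call. They do not tell look-alikes from the thing itself.
- nets.find_in(camera, label): "bbox" ([left, top, right, bottom] in pixels, round what is visible of it).
The state is a dict: "time_s": time; "joint_positions": joint angles; "joint_velocities": joint speeds; "tau": joint torques, N m; "eef_pos": TCP position; "orientation": TCP orientation; "contact_force": force on the tool from outside, world axes, zero at the start; "torque": the same for the moment, N m; "width": finger opening in m.
Only numpy, scipy, OpenCV 4.12 (cv2) and the standard library are available. Lean on these libraries where they do the work, as an engineer would, in place of code of your own. Each camera call takes 0.05 s, during which the arm holds its last target. There are 200 camera calls.

### The job

Two blue lens crates stand on the optical table; one has a red stamp on its underside. With the fingertips, tip both crates over towards the robot, one after the other, so that each lies on its sloping face and shows its underside. Then push the stamped crate, still lying and without lifting it, away from the robot until the lower edge of its stamped end is on the yellow dispatch line; leave the other crate lying short of the line, and do not disturb the oil bottle, the lens or the mouse.

Things in the scene. Friction and masses are not known exactly. Their poses are not given: they have to be found in the camera images.
- stamped_crate: closed blue crate: base 66 (own x) x 100 mm (own y), 125 tall (own z); own -x face (to the robot within 0.3 rad) slopes back 15 degrees, other faces upright, lid 32 x 100. 0.29 to 0.59 kg. Starts upright; origin: centre of underside. THE STAMPED ONE: red disc, 58 mm, with white tick, on its pale underside. Left or right varies; both look alike until tipped
- stamped_crate_center (a point): middle of the stamped crate, at own (8, 0, 62.5) mm; axes as the crate's. 24 mm above the table when the crate lies on its sloping face. Pushed near the top of its upright far face, either crate tips about its toe edge, passes balance at about 36 degrees and falls by itself onto the sloping face (own z then points towards the robot, 15 degrees below level)
- stamped_crate_toe (a point): middle of the stamped crate's toe, the lower edge of the sloping face, at own (-33, 0, 0) mm. The crate tips about this edge; once it lies, this is the end of it that touches the table below the stamp
- stamped_crate_top (a point): centre of the stamped crate's lid, at own (17, 0, 125) mm. Once the crate lies, the lid is the end that faces the robot, 134 mm from the toe; its upper edge juts out furthest, 138 mm from the toe and 31 mm above the table
- plain_crate: closed blue crate: base 66 (own x) x 100 mm (own y), 125 tall (own z); own -x face (to the robot within 0.3 rad) slopes back 15 degrees, other faces upright, lid 32 x 100. 0.29 to 0.59 kg. Starts upright; origin: centre of underside. Underside plain, no stamp
- plain_crate_center (a point): middle of the plain crate, as on the other
- plain_crate_toe (a point): middle of the plain crate's toe, as on the other
- plain_crate_top (a point): centre of the plain crate's lid, as on the other
- line: the dispatch line: a strip of yellow tape flat on the table beyond the crates, 40 mm wide (own x, away from the robot) and 700 mm long (own y, across), black at its ends. Origin: its middle. It does not move and offers no edge to catch on
- oil: amber bottle of immersion oil, 38 mm across, 75 mm tall, standing to the robot's left of the crates; origin at the centre of its foot. Leave it alone
- objective: dark steel microscope objective, 34 mm across, 56 mm tall, standing to the robot's right of the crates; origin at the centre of its foot. Leave it alone
- mouse: black computer mouse, 100 mm by 58 mm, 32 mm tall, lying to the robot's right, nearer than the objective; origin at the centre of its underside. Leave it alone
There are look-alikes about, which are no part of the job. What is shaped like the plain_crate but turquoise is not meant.

How it is judged:
On the way, in this order (a step that is already met when the one before it is completed fails the run):
1. one crate lies on its sloping face, tipped towards the robot (((angle between stamped_crate_center's own z axis and vertical between 1.66 and 2 rad and world x of stamped_crate_top below 0.55 m) or (angle between plain_crate_center's own z axis and vertical between 1.66 and 2 rad and world x of plain_crate_top below 0.55 m))), for 0.2 s.
2. both crates lie on their sloping faces, tipped towards the robot (angle between stamped_crate_center's own z axis and vertical between 1.66 and 2 rad and world x of each of stamped_crate_top, plain_crate_top below 0.55 m and angle between plain_crate_center's own z axis and vertical between 1.66 and 2 rad), for 0.2 s.
At the end, for the whole second after the job is handed in: Stamped crate at rest on its sloping face (within 0.17 rad), the middle of its toe edge on the line (within 20 mm of the centre line, 310 mm of its middle), body on the robot's side; plain crate at rest on its sloping face, lid centre at x below 0.55, toe 25 mm or more short of the centre line (angle between stamped_crate_center's own z axis and vertical between 1.66 and 2 rad and x of stamped_crate_toe in the frame of line between -0.02 and 0.02 m and y of stamped_crate_toe in the frame of line between -0.31 and 0.31 m and x of stamped_crate_center in the frame of line below -0.005 m and height (world z) of each of stamped_crate_center, plain_crate_center below 0.035 m and angle between plain_crate_center's own z axis and vertical between 1.66 and 2 rad and world x of plain_crate_top below 0.55 m and x of plain_crate_toe in the frame of line below -0.025 m and linear speed of each of stamped_crate, plain_crate below 0.02 m/s and angular speed of each of stamped_crate, plain_crate below 0.1 rad/s); the robot touches nothing.
It fails at once if a crate is lifted off the table (centre above 90 mm, or above 45 mm while lying) ((height (world z) of stamped_crate_center above 0.09 m or (angle between stamped_crate_center's own z axis and vertical between 1.7 and 1.97 rad and height (world z) of stamped_crate_center above 0.045 m)) or (height (world z) of plain_crate_center above 0.09 m or (angle between plain_crate_center's own z axis and vertical between 1.7 and 1.97 rad and height (world z) of plain_crate_center above 0.045 m))).
It fails at once if a bystander is moved by more than 20 mm or tipped (distance of any of oil, objective, mouse from where it was at the start of the episode above 0.02 m or angle between any of oil, objective, mouse's own z axis and vertical above 0.4 rad).
It also fails if it takes over 72 s, if anything falls off the work surface, if the arm or the gripper's body presses on something with over 40 N, if the wrist force passes 120 N, or if a joint passes its speed limit or range.

## Working session

There is one attempt and no reset: what is moved stays moved. The work goes in short steps, Python scripts to look and compute and a tool call to move; the robot and the scene stay as the last step left them, time stands still between calls to the robot, and variables do not carry over. Pictures are saved under pics/ and viewed, about 8 in all and at most 12, crops included, and the job is handed in when it is done.

Besides the shell and the picture viewer there is one more tool, called after "Emit:" as a command line: name --argument value ..., lists and objects as JSON in quotes. move_arm: Moves the arm, as the interface text tells. Its arguments: {"type":"object","properties":{"targets":{"type":"array"},"squeeze":{"type":"number"}},"required":["targets"]}

```bash
mkdir -p pics
cat > h.py <<'E'
import numpy as np, cv2
from rig import env, snapshot, nets
from scipy.spatial.transform import Rotation as R
def att(s):
    a=np.array(s["attitude"]); 
    return a if a.shape==(3,3) else (R.from_euler('xyz',a).as_matrix() if a.size==3 else R.from_quat(a).as_matrix())
def cloud(s):
    d=s["depth"];K=np.array(s["camera_matrix"]);v,u=np.indices(d.shape)
    p=np.stack([(u-K[0,2])/K[0,0]*d,(v-K[1,2])/K[1,1]*d,d],-1)
    w=p@att(s).T+np.array(s["position"]); w[d<=0]=np.nan
    return w
def save(s,n): cv2.imwrite("pics/"+n+".png",s["image"][:,:,::-1])
E
python3 - <<'E'
from h import *
ims=[]
for c in("scene","top"):
    s=snapshot(c);ims.append(s["image"]);w=cloud(s);print(c,s["position"],s["attitude"])
    for l in("stamped_crate","line","oil","objective","mouse"):
        for r in nets.find_in(c,l)[:3]:
            b=np.array(r["bbox"]);x0,y0,x1,y1=b.astype(int).clip(0)
            q=w[y0:y1,x0:x1].reshape(-1,3);z=q[q[:,2]>.02] if l!="line" else q
            print(l,round(r["conf"],2),b.round(),np.nanpercentile(z,[3,97],axis=0).round(3).tolist() if len(z) else None)
    save(s,c)
o=env.get_obs();print({k:np.round(v,3).tolist() for k,v in o.items()})
E
```

```text
scene [1.18110257 0.23659723 0.9770069 ] [-2.51894466 -0.00649764  1.93663707]
stamped_crate 0.77 [319. 227. 366. 277.] [[0.635, 0.138, 0.026], [0.675, 0.235, 0.126]]
stamped_crate 0.27 [136. 224. 401. 329.] [[0.638, -0.047, 0.025], [0.877, 0.231, 0.127]]
line 0.97 [136. 220. 401. 329.] [[0.526, -0.281, -0.005], [0.915, 0.322, 0.124]]
line 0.5 [217. 187. 266. 236.] [[0.499, -0.157, -0.004], [0.656, -0.04, 0.126]]
oil 0.71 [420. 221. 435. 254.] [[0.495, 0.358, 0.022], [0.52, 0.389, 0.075]]
objective 0.67 [150. 169. 169. 183.] [[0.56, -0.378, 0.022], [0.585, -0.352, 0.055]]
mouse 0.62 [169. 133. 200. 156.] [[0.393, -0.388, 0.02], [0.467, -0.332, 0.033]]
mouse 0.3 [155. 169. 169. 183.] [[0.56, -0.375, 0.022], [0.585, -0.352, 0.055]]
top [ 0.49767471 -0.01797284  1.16203782] [-3.06198450e+00 -2.18330032e-03 -1.56721841e+00]
stamped_crate 0.64 [163. 166. 216. 207.] [[0.608, 0.134, 0.027], [0.668, 0.232, 0.128]]
stamped_crate 0.62 [285. 177. 340. 222.] [[0.582, -0.142, 0.027], [0.64, -0.048, 0.129]]
line 0.77 [126. 145. 409. 161.] [[0.713, -0.315, -0.003], [0.751, 0.342, 0.006]]
oil 0.53 [105. 236. 125. 254.] [[0.486, 0.355, 0.024], [0.519, 0.383, 0.076]]
oil 0.17 [123. 142. 408. 164.] None
objective 0.74 [420. 213. 433. 228.] [[0.555, -0.374, 0.024], [0.583, -0.355, 0.058]]
objective 0.37 [289. 182. 342. 218.] [[0.582, -0.142, 0.027], [0.639, -0.048, 0.129]]
{'time_s': 0.6, 'joint_positions': [1.145, 0.527, 1.433, 0.0, 1.181, -0.178], 'joint_velocities': [-0.0, -0.002, -0.0, -0.001, -0.001, 0.001], 'tau': [-0.001, -43.975, -17.689, 0.063, 0.051, -0.0], 'eef_pos': [0.153, 0.606, 0.184], 'orientation': [3.142, -0.0, 2.894], 'contact_force': [-0.421, 0.544, 0.127], 'torque': [-0.028, 0.042, 0.061], 'width': 0.087}
```

View pics/scene.png

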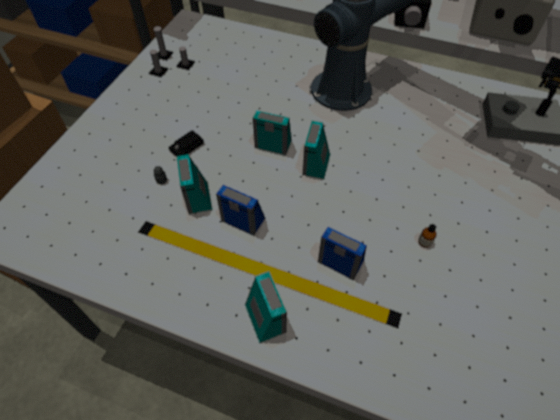

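View pics/top.png

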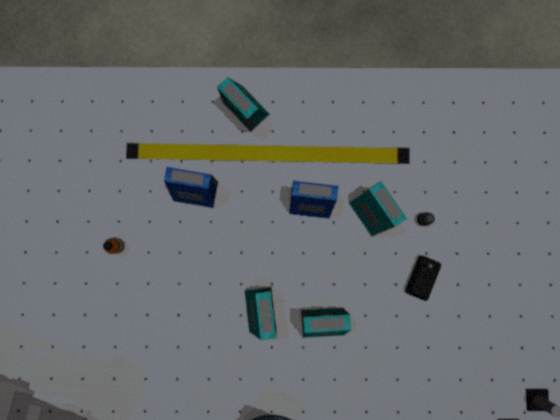

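Two blue crates are at top-view pixels (190,187) and (314,199). The line is above them. Turquoise look-alikes are at (262,313), (326,322), (378,208) and (243,104). Next I'll measure the lids and the line.

```bash
cat >> h.py <<'E'
def lids(s,zlo=.11,zhi=.14,amin=30):
    w=cloud(s);m=((w[...,2]>zlo)&(w[...,2]<zhi)).astype(np.uint8)
    n,l=cv2.connectedComponents(m);hsv=cv2.cvtColor(s["image"],cv2.COLOR_RGB2HSV)
    for i in range(1,n):
        k=l==i
        if k.sum()<amin: continue
        p=w[k];r=cv2.minAreaRect((p[:,:2]*1000).astype(np.float32));hh=hsv[k];hh=hh[hh[:,1]>120]
        print("lid n",k.sum(),"c",np.round(r[0]),"sz",np.round(r[1]),"ang",round(r[2],1),"z",np.median(p[:,2]).round(3),"hue",np.median(hh[:,0]) if len(hh) else None,"box",cv2.boxPoints(r).round().astype(int).tolist())
def line(s):
    w=cloud(s);hsv=cv2.cvtColor(s["image"],cv2.COLOR_RGB2HSV)
    k=(hsv[...,0]>20)&(hsv[...,0]<35)&(hsv[...,1]>180)&(hsv[...,2]>80)&(abs(w[...,2])<.02)
    r=cv2.minAreaRect((w[k][:,:2]*1000).astype(np.float32));f=np.polyfit(w[k][:,1],w[k][:,0],1)
    print("line",k.sum(),r,"x=a*y+b",f.round(4));return f
E
python3 - <<'E'
from h import *
for c in("top","scene"):
    s=snapshot(c);print(c);lids(s);line(s)
E
```

```text
top
lid n 737 c [833.  74.] sz [102.  37.] ang 44.0 z 0.126 hue 90.0 box [[783, 52], [809, 25], [883, 97], [857, 124]]
lid n 800 c [649. 184.] sz [102.  38.] ang 80.2 z 0.125 hue 109.0 box [[622, 137], [660, 130], [677, 231], [639, 237]]
lid n 794 c [623. -97.] sz [101.  38.] ang 83.3 z 0.125 hue 108.0 box [[598, -145], [636, -149], [647, -49], [610, -44]]
lid n 835 c [ 594. -255.] sz [101.  39.] ang 34.1 z 0.125 hue 90.0 box [[542, -267], [564, -300], [647, -243], [625, -211]]
lid n 810 c [353.  11.] sz [102.  37.] ang 6.5 z 0.125 hue 90.0 box [[300, 24], [304, -13], [405, -1], [401, 36]]
lid n 808 c [ 335. -123.] sz [ 37. 101.] ang 3.7 z 0.125 hue 89.0 box [[313, -74], [320, -175], [357, -173], [351, -71]]
line 3563 ((730.7535400390625, 9.6732177734375), (640.5475463867188, 36.227996826171875), 89.16289520263672) x=a*y+b [0.0145 0.7306]
scene
lid n 672 c [-487.  477.] sz [240.  66.] ang 85.7 z 0.124 hue 85.0 box [[-529, 359], [-463, 354], [-445, 594], [-511, 599]]
lid n 339 c [38.  7.] sz [ 58. 127.] ang 10.6 z 0.126 hue 100.0 box [[-2, 64], [21, -61], [78, -50], [55, 75]]
lid n 416 c [ 335. -120.] sz [ 41. 100.] ang 4.8 z 0.123 hue 87.0 box [[311, -72], [319, -172], [360, -169], [351, -69]]
lid n 410 c [352.  14.] sz [103.  37.] ang 7.2 z 0.124 hue 88.0 box [[299, 26], [304, -11], [406, 2], [401, 39]]
lid n 481 c [ 594. -254.] sz [105.  37.] ang 34.2 z 0.123 hue 89.0 box [[540, -268], [561, -299], [647, -240], [626, -209]]
lid n 575 c [625. -95.] sz [102.  38.] ang 85.4 z 0.124 hue 109.0 box [[602, -144], [639, -147], [648, -46], [610, -43]]
lid n 684 c [651. 185.] sz [101.  37.] ang 81.3 z 0.124 hue 109.0 box [[625, 138], [662, 133], [677, 233], [641, 238]]
lid n 837 c [833.  77.] sz [103.  38.] ang 43.4 z 0.124 hue 88.0 box [[783, 55], [809, 28], [883, 98], [858, 126]]
line 3082 ((729.4249877929688, 11.0101318359375), (642.8409423828125, 37.15522003173828), 89.15504455566406) x=a*y+b [0.014  0.7294]
```

```bash
cat >> h.py <<'E'
def plan(*tg):
    o=env.get_obs();p=np.array(o["eef_pos"]);M=R.from_euler('xyz',o["orientation"]).as_matrix()
    print("at",p.round(4),"yaw",round(o["orientation"][2],3),"F",np.round(o["contact_force"],1),"t",o["time_s"])
    for t in tg:
        d=M.T@(np.array(t[:3])-p);sp=-((t[3]-o["orientation"][2]+np.pi)%(2*np.pi)-np.pi)
        print(t,"->",d.round(4).tolist(),round(sp,3))
E
python3 -c "
from h import *
plan((.70,.177,.2,2.976))"
```

```text
at [0.1533 0.6059 0.1843] yaw 2.894 F [-0.3  0.4 -0.3] t 0.7
(0.7, 0.177, 0.2, 2.976) -> [-0.6352, -0.2817, -0.0157] -0.082
```

Emit:
move_arm --targets '[[[-0.635, -0.282, -0.016], -0.08, 0.5], [[-0.635, -0.282, -0.016], -0.08, 0.5], [[-0.635, -0.282, -0.016], -0.08, 0.5], [[-0.635, -0.282, -0.016], -0.08, 0.5], [[-0.635, -0.282, -0.016], -0.08, 0.5], [[-0.635, -0.282, -0.016], -0.08, 0.5], [[-0.635, -0.282, -0.016], -0.08, 0.5], [[-0.635, -0.282, -0.016], -0.08, 0.5]]'

```text
time_s: 1.37
eef_pos: [0.4168, 0.3987, 0.1922]
orientation: [3.141, 0.0, 2.974]
contact_force: [0.3, 0.7, -0.4]
width: 0.0458
```

```bash
python3 -c "
from h import *
plan((.70,.177,.2,2.976))"
```

```text
at [0.4168 0.3987 0.1922] yaw 2.974 F [ 0.3  0.7 -0.4] t 1.3667
(0.7, 0.177, 0.2, 2.976) -> [-0.3163, -0.1713, -0.0077] -0.002
```

Emit:
move_arm --targets '[[[-0.316, -0.171, -0.008], 0, 0.5], [[-0.316, -0.171, -0.008], 0, 0.5], [[-0.316, -0.171, -0.008], 0, 0.5], [[-0.316, -0.171, -0.008], 0, 0.5], [[-0.316, -0.171, -0.008], 0, 0.5], [[-0.316, -0.171, -0.008], 0, 0.5], [[-0.316, -0.171, -0.008], 0, 0.5], [[-0.316, -0.171, -0.008], 0, 0.5]]'

```text
time_s: 2.03
eef_pos: [0.6791, 0.193, 0.1997]
orientation: [3.141, 0.0, 2.973]
contact_force: [0.3, -0.8, -0.7]
width: 0.0435
```

```bash
python3 -c "
from h import *
plan((.70,.177,.2,2.976),(.70,.177,.107,2.976))"
```

```text
at [0.6791 0.193  0.1997] yaw 2.973 F [ 0.3 -0.8 -0.7] t 2.0333
(0.7, 0.177, 0.2, 2.976) -> [-0.0233, -0.0123, -0.0003] -0.003
(0.7, 0.177, 0.107, 2.976) -> [-0.0233, -0.0124, 0.0927] -0.003
```

Emit:
move_arm --targets '[[[-0.023, -0.012, 0], 0, 0.5], [[-0.023, -0.012, 0], 0, 0.5], [[-0.023, -0.012, 0.03], 0, 0.5], [[-0.023, -0.012, 0.06], 0, 0.5], [[-0.023, -0.012, 0.092], 0, 0.5], [[-0.023, -0.012, 0.092], 0, 0.5], [[-0.023, -0.012, 0.092], 0, 0.5]]'

```text
time_s: 2.62
eef_pos: [0.6975, 0.1777, 0.1056]
orientation: [-3.141, -0.005, 2.974]
contact_force: [0.2, 0.5, 1.2]
width: 0.0434
```

Emit:
move_arm --targets '[[[0.01, 0, 0], 0, 0.5], [[0.02, 0, 0], 0, 0.5], [[0.027, 0, 0], 0, 0.5], [[0.034, 0, 0], 0, 0.5], [[0.041, 0, 0], 0, 0.5], [[0.048, 0, 0], 0, 0.5]]'

```text
time_s: 3.12
eef_pos: [0.6504, 0.186, 0.1072]
orientation: [-3.142, -0.003, 2.974]
contact_force: [0.6, 0.5, 1.3]
width: 0.0436
```

```bash
python3 -c "
from h import *
s=snapshot('scene');im=s['image'][170:320,230:470];cv2.imwrite('pics/tip1.png',cv2.resize(im,None,fx=3,fy=3,interpolation=2)[:,:,::-1])
lids(s,.1,.15)"
```

```text
lid n 1074 c [-499.  473.] sz [246.  81.] ang 80.8 z 0.123 hue 75.0 box [[-558, 359], [-478, 346], [-439, 588], [-519, 601]]
lid n 37 c [  52. -660.] sz [28. 22.] ang 58.7 z 0.105 hue None box [[35, -666], [54, -678], [69, -654], [49, -642]]
lid n 335 c [ 50. -27.] sz [96. 35.] ang 62.8 z 0.126 hue None box [[13, -62], [44, -78], [88, 7], [57, 23]]
lid n 41 c [  395. -1024.] sz [20.  9.] ang 14.9 z 0.11 hue 15.0 box [[384, -1022], [386, -1031], [406, -1025], [404, -1017]]
lid n 516 c [ 336. -121.] sz [ 40. 103.] ang 4.5 z 0.122 hue 87.0 box [[312, -71], [320, -173], [360, -170], [352, -68]]
lid n 476 c [352.  15.] sz [107.  39.] ang 6.7 z 0.123 hue 87.0 box [[297, 28], [301, -11], [408, 2], [403, 41]]
lid n 561 c [ 593. -253.] sz [106.  39.] ang 34.1 z 0.123 hue 88.0 box [[539, -266], [561, -298], [648, -239], [626, -207]]
lid n 676 c [625. -95.] sz [104.  41.] ang 86.9 z 0.123 hue 109.0 box [[602, -146], [643, -149], [648, -45], [607, -42]]
lid n 756 c [651. 186.] sz [101.  37.] ang 80.8 z 0.124 hue 109.0 box [[624, 138], [661, 132], [678, 233], [641, 239]]
lid n 951 c [834.  75.] sz [103.  41.] ang 43.5 z 0.124 hue 88.0 box [[783, 55], [811, 25], [885, 96], [857, 125]]
```

View pics/tip1.png

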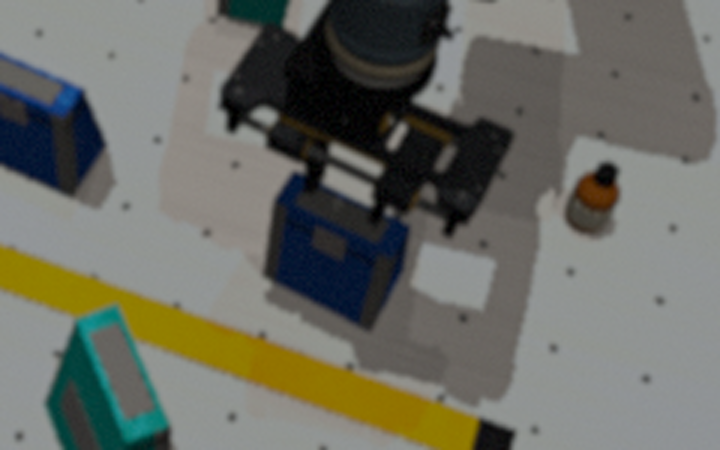

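The crate is at crop (335,250) and still upright. The two fingers are at (315,190) and (380,215), over the lid, so I'll check how high the tips really are.

```bash
python3 -c "
from h import *
s=snapshot('scene');w=cloud(s)
for u in (335,356):
  for v in range(222,250,2): print(u,v,w[v,u].round(3),s['image'][v,u])
s=snapshot('wrist');save(s,'w1');print(s['position'])"
```

```text
335 222 [0.679 0.163 0.228] [22 23 26]
335 224 [0.653 0.16  0.183] [7 4 6]
335 226 [0.655 0.161 0.177] [5 8 4]
335 228 [0.655 0.162 0.171] [5 8 6]
335 230 [0.654 0.163 0.161] [9 9 7]
335 232 [0.655 0.163 0.155] [13 11 16]
335 234 [0.642 0.163 0.126] [35 33 32]
335 236 [0.647 0.164 0.126] [35 37 35]
335 238 [0.65  0.165 0.123] [41 39 37]
335 240 [0.654 0.167 0.122] [40 42 46]
335 242 [0.66  0.169 0.123] [17 24 49]
335 244 [0.667 0.17  0.125] [12 26 49]
335 246 [0.665 0.171 0.114] [38 39 45]
335 248 [0.667 0.172 0.109] [46 44 43]
356 222 [0.679 0.204 0.252] [40 35 25]
356 224 [0.677 0.205 0.242] [117 114 105]
356 226 [ 0.516  0.196 -0.003] [133 132 128]
356 228 [0.683 0.208 0.237] [64 65 61]
356 230 [0.689 0.209 0.239] [19 18 18]
356 232 [0.691 0.21  0.235] [12 13 14]
356 234 [0.692 0.211 0.229] [ 8  9 12]
356 236 [0.691 0.212 0.22 ] [15 15 14]
356 238 [0.663 0.212 0.17 ] [3 1 5]
356 240 [0.664 0.213 0.164] [0 3 0]
356 242 [0.663 0.214 0.155] [15 17 18]
356 244 [0.649 0.215 0.124] [30 29 28]
356 246 [0.654 0.216 0.125] [40 39 36]
356 248 [0.659 0.217 0.124] [36 35 39]
[0.57053753 0.19839422 0.30840606]
```

View pics/w1.png

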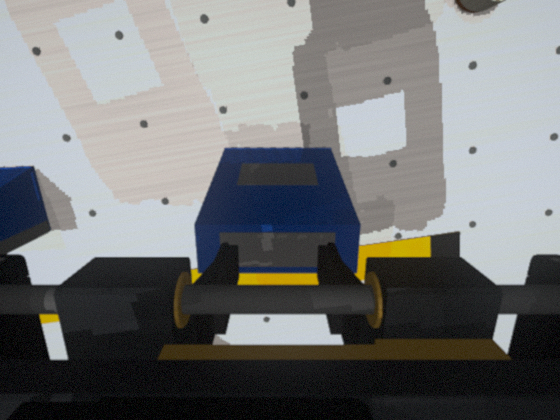

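The tips stand at about z 0.15 with the TCP at 0.107. Opening the jaws therefore pulls the tips back by about 40 mm, so I'll raise, shut the fingers and check.

Emit:
move_arm --targets '[[[-0.02, 0, -0.04], 0, 0.5], [[-0.04, 0, -0.08], 0, 0.5], [[-0.06, 0, -0.08], 0, 0.3], [[-0.06, 0, -0.08], 0, 0], [[-0.06, 0, -0.08], 0, 0], [[-0.06, 0, -0.08], 0, 0], [[-0.06, 0, -0.08], 0, 0], [[-0.06, 0, -0.08], 0, 0]]'

```text
time_s: 3.93
eef_pos: [0.7078, 0.1761, 0.1846]
orientation: [-3.14, -0.008, 2.975]
contact_force: [-0.5, -0.2, -0.0]
width: 0.0113
```

```bash
python3 -c "
from h import *
plan((.70,.177,.107,2.976))
s=snapshot('scene');im=s['image'][170:320,270:450].copy();w=cloud(s)
q=w.reshape(-1,3);k=(abs(q[:,0]-.71)<.05)&(abs(q[:,1]-.178)<.06)&(q[:,2]>.13)
q=q[k]
for a in np.arange(.13,.26,.01):
  b=q[(q[:,2]>=a)&(q[:,2]<a+.01)]
  if len(b): print(round(a,2),len(b),b.min(0).round(3)[:2],b.max(0).round(3)[:2])
cv2.imwrite('pics/shut.png',cv2.resize(im,None,fx=4,fy=4)[:,:,::-1])"
```

```text
at [0.7078 0.1761 0.1846] yaw 2.975 F [-0.5 -0.2 -0. ] t 3.9333
(0.7, 0.177, 0.107, 2.976) -> [0.0073, -0.0003, 0.0776] -0.001
0.22 27 [0.699 0.16 ] [0.722 0.191]
0.23 36 [0.701 0.161] [0.723 0.191]
0.24 31 [0.704 0.16 ] [0.722 0.188]
0.25 21 [0.71  0.156] [0.722 0.19 ]
```

View pics/shut.png

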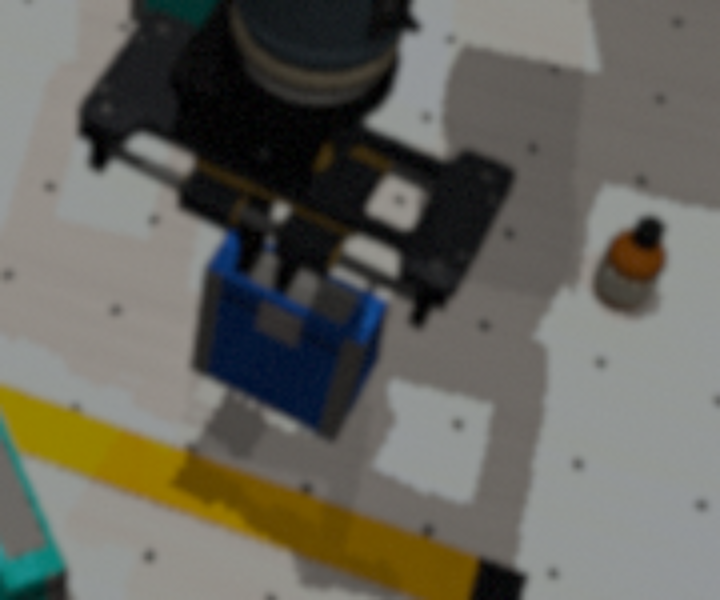

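Scene depth puts the shut fingertips at z≈0.22 while the TCP reads 0.185; x and y agree. I'll descend clear behind the crate and measure again.

Emit:
move_arm --targets '[[[0, 0, 0.03], 0, 0], [[0, 0, 0.06], 0, 0], [[0, 0, 0.078], 0, 0], [[0, 0, 0.078], 0, 0], [[0, 0, 0.078], 0, 0]]'

```text
time_s: 4.4
eef_pos: [0.7062, 0.1762, 0.1054]
orientation: [-3.139, -0.011, 2.975]
contact_force: [0.9, -0.2, 0.5]
width: 0.0005
```

```bash
cat >> h.py <<'E'
def tip(c='scene',r=.05):
    s=snapshot(c);p=np.array(env.get_obs()["eef_pos"]);w=cloud(s);q=w.reshape(-1,3);im=s["image"].reshape(-1,3)
    k=(abs(q[:,0]-p[0])<.03)&(abs(q[:,1]-p[1])<r)&(q[:,2]>.02)&(im.max(1)<30)
    q=q[k];print(c,"tcp",p.round(3))
    for a in np.arange(.02,.26,.01):
      b=q[(q[:,2]>=a)&(q[:,2]<a+.01)]
      if len(b): print(round(a,2),len(b),b.min(0).round(3)[:2],b.max(0).round(3)[:2])
    return s
E
python3 -c "
from h import *
s=tip();lids(s,.11,.14,400);s=tip('top')"
```

```text
scene tcp [0.708 0.176 0.107]
0.14 10 [0.713 0.167] [0.719 0.184]
0.15 21 [0.715 0.166] [0.72  0.184]
0.16 13 [0.715 0.165] [0.72  0.184]
0.17 6 [0.715 0.164] [0.717 0.169]
0.18 6 [0.715 0.164] [0.718 0.17 ]
0.19 5 [0.706 0.17 ] [0.713 0.173]
0.2 2 [0.714 0.17 ] [0.715 0.17 ]
0.21 2 [0.709 0.169] [0.719 0.209]
0.22 5 [0.686 0.169] [0.731 0.22 ]
0.23 147 [0.691 0.141] [0.738 0.21 ]
0.24 37 [0.693 0.145] [0.738 0.224]
0.25 220 [0.69  0.127] [0.738 0.226]
lid n 690 c [-484.  479.] sz [241.  64.] ang 89.6 z 0.123 hue 90.0 box [[-517, 359], [-453, 359], [-451, 600], [-516, 600]]
lid n 419 c [ 338. -120.] sz [ 40. 101.] ang 3.5 z 0.123 hue 87.0 box [[315, -71], [322, -172], [361, -170], [355, -68]]
lid n 488 c [ 595. -253.] sz [104.  37.] ang 34.4 z 0.123 hue 89.0 box [[541, -267], [562, -298], [648, -239], [627, -208]]
lid n 574 c [624. -95.] sz [102.  37.] ang 82.6 z 0.124 hue 109.0 box [[599, -143], [636, -148], [649, -47], [612, -42]]
lid n 839 c [833.  76.] sz [102.  38.] ang 43.1 z 0.124 hue 88.0 box [[782, 55], [808, 27], [883, 97], [857, 125]]
top tcp [0.709 0.176 0.109]
0.23 12 [0.679 0.194] [0.687 0.209]
0.24 13 [0.68  0.195] [0.688 0.209]
0.25 11 [0.68  0.128] [0.698 0.224]
```

```bash
python3 -c "
from h import *
s=snapshot('scene');w=cloud(s);K=np.array(s['camera_matrix']);A=att(s);
for z in (.16,.15,.14,.13,.12,.11,.10,.09):
  c=A.T@(np.array([.715,.176,z])-s['position']);u,v=(K@c/c[2])[:2].round().astype(int)
  print(z,u,v,w[v,u].round(3),s['image'][v,u])
im=s['image'][200:290,290:390];cv2.imwrite('pics/low.png',cv2.resize(im,None,fx=7,fy=6,interpolation=2)[:,:,::-1])"
```

```text
0.16 333 255 [0.719 0.177 0.166] [5 6 4]
0.15 332 257 [0.72  0.176 0.158] [ 8 11 10]
0.14 332 259 [0.719 0.177 0.148] [ 6 11 30]
0.13 331 261 [0.664 0.169 0.039] [ 3 19 48]
0.12 331 264 [0.666 0.17  0.028] [ 5 21 50]
0.11 330 266 [0.667 0.169 0.017] [11 20 48]
0.1 330 268 [0.664 0.169 0.003] [87 89 92]
0.09 330 270 [ 0.668  0.171 -0.   ] [137 138 133]
```

View pics/low.png

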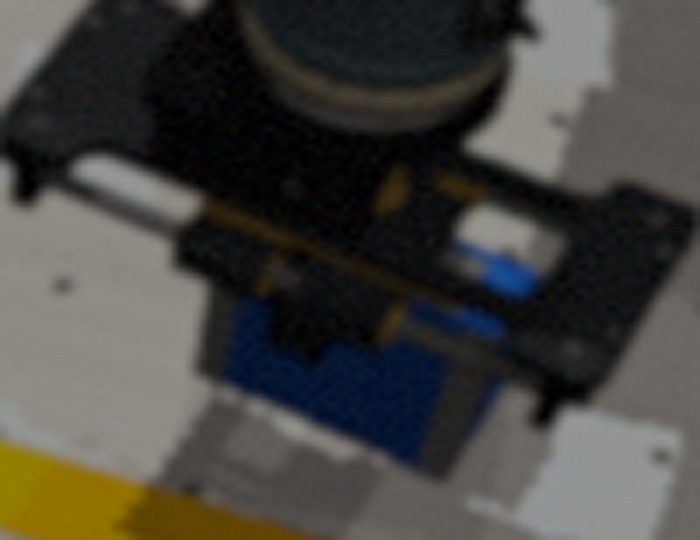

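Viewed (6 so far): finger tip at about crop (300,345). The ray gives z≈0.145 with the TCP at 0.107, so the tips sit about 36 mm above the reported TCP. I'll work with that offset.

Emit:
move_arm --targets '[[[0, 0, 0.03], 0, 0], [[0, 0, 0.04], 0, 0], [[0.01, 0, 0.04], 0, 0], [[0.02, 0, 0.04], 0, 0], [[0.03, 0, 0.04], 0, 0], [[0.037, 0, 0.04], 0, 0], [[0.044, 0, 0.04], 0, 0], [[0.051, 0, 0.04], 0, 0]]'

```text
time_s: 5.22
eef_pos: [0.6601, 0.1849, 0.0708]
orientation: [3.141, 0.0, 2.975]
contact_force: [2.0, 0.4, 1.5]
width: 0.0007
```

```bash
python3 -c "
from h import *
s=tip(r=.03);lids(s,.11,.15,150)" | grep -v 'hue 8\|-48'
```

```text
scene tcp [0.657 0.185 0.07 ]
0.09 1 [0.65  0.194] [0.65  0.194]
0.1 1 [0.647 0.169] [0.647 0.169]
0.11 19 [0.663 0.176] [0.672 0.194]
0.12 19 [0.664 0.175] [0.674 0.193]
0.13 17 [0.668 0.174] [0.673 0.192]
0.14 7 [0.668 0.173] [0.67  0.178]
0.15 7 [0.655 0.175] [0.671 0.182]
0.16 3 [0.658 0.179] [0.664 0.18 ]
0.17 2 [0.666 0.177] [0.669 0.179]
0.18 2 [0.67  0.177] [0.672 0.179]
0.19 8 [0.654 0.161] [0.687 0.212]
0.2 64 [0.644 0.156] [0.687 0.215]
0.21 74 [0.643 0.156] [0.687 0.215]
0.22 117 [0.645 0.155] [0.687 0.215]
0.23 82 [0.661 0.155] [0.686 0.198]
0.24 29 [0.675 0.156] [0.685 0.199]
0.25 7 [0.677 0.156] [0.684 0.198]
lid n 260 c [ 52. -26.] sz [94. 28.] ang 63.3 z 0.13 hue 100.0 box [[18, -62], [43, -75], [86, 9], [60, 22]]
lid n 579 c [625. -95.] sz [102.  38.] ang 84.5 z 0.124 hue 109.0 box [[601, -144], [639, -147], [648, -46], [611, -42]]
```

Emit:
move_arm --targets '[[[0.007, 0, 0], 0, 0], [[0.014, 0, 0], 0, 0], [[0.021, 0, 0], 0, 0], [[0.028, 0, 0], 0, 0], [[0.035, 0, 0], 0, 0], [[0.042, 0, 0], 0, 0]]'

```text
time_s: 5.77
eef_pos: [0.6142, 0.1924, 0.0699]
orientation: [-3.141, -0.006, 2.975]
contact_force: [0.0, -0.2, -0.7]
width: 0.0006
```

Emit:
move_arm --targets '[[[0.006, 0, 0], 0, 0], [[0.012, 0, 0], 0, 0], [[0.018, 0, 0], 0, 0], [[0.018, 0, 0], 0, 0], [[0.018, 0, 0], 0, 0], [[0.018, 0, 0], 0, 0]]'

```text
time_s: 6.27
eef_pos: [0.597, 0.1954, 0.0701]
orientation: [-3.141, -0.005, 2.975]
contact_force: [0.9, 0.1, 0.3]
width: 0.0007
```

```bash
cat >> h.py <<'E'
def blue(s,zmin=.012):
    w=cloud(s);hsv=cv2.cvtColor(s["image"],cv2.COLOR_RGB2HSV)
    k=((hsv[...,0]>102)&(hsv[...,0]<125)&(hsv[...,1]>110)&(w[...,2]>zmin)&(w[...,0]>.3)).astype(np.uint8)
    k=cv2.morphologyEx(k,cv2.MORPH_CLOSE,np.ones((9,9)))*(w[...,2]>zmin)
    n,l=cv2.connectedComponents(k.astype(np.uint8))
    for i in range(1,n):
        p=w[l==i]
        if len(p)<150: continue
        r=cv2.minAreaRect((p[:,:2]*1000).astype(np.float32))
        im=s["image"][l==i].astype(int);red=((im[:,0]>2*im[:,1])&(im[:,0]>50)).sum()
        print("blue",len(p),"z97",np.nanpercentile(p[:,2],97).round(3),"c",np.round(r[0]),np.round(r[1]),round(r[2],1),cv2.boxPoints(r).round().astype(int).tolist(),"red",red)
E
python3 -c "
from h import *
s=snapshot('scene');blue(s);save(s,'t2');s=snapshot('top');blue(s);plan()"
```

```text
blue 210 z97 0.507 c [501. 189.] [30. 67.] 13.7 [[478, 217], [494, 152], [524, 160], [508, 225]] red 0
blue 1157 z97 0.286 c [553. 200.] [107. 175.] 89.3 [[465, 148], [640, 146], [641, 252], [467, 254]] red 0
blue 1293 z97 0.126 c [614. -93.] [101.  59.] 85.4 [[580, -142], [639, -146], [648, -45], [589, -41]] red 0
blue 520 z97 0.497 c [571. 227.] [103.   8.] 7.5 [[520, 224], [521, 216], [622, 230], [621, 238]] red 0
blue 1926 z97 0.506 c [540. 169.] [157.  86.] 5.3 [[458, 205], [466, 119], [622, 133], [614, 219]] red 0
blue 1037 z97 0.128 c [609. -94.] [99. 62.] 82.6 [[572, -140], [633, -148], [646, -49], [584, -41]] red 0
blue 3444 z97 0.763 c [417. 125.] [121. 112.] 66.0 [[341, 92], [444, 47], [493, 157], [390, 203]] red 0
at [0.5971 0.1953 0.0701] yaw 2.975 F [ 0.   0.6 -0.2] t 6.3667
```

```bash
python3 -c "
from h import *
plan((.675,-.101,.15,3.04))"
```

```text
at [0.5971 0.1953 0.0701] yaw 2.975 F [ 0.   0.6 -0.2] t 6.3667
(0.675, -0.101, 0.15, 3.04) -> [-0.1255, -0.2793, -0.0805] -0.065
```

Emit:
move_arm --targets '[[[0, 0, -0.04], 0, 0], [[-0.02, 0, -0.08], 0, 0], [[-0.125, -0.279, -0.08], -0.065, 0], [[-0.125, -0.279, -0.08], -0.065, 0], [[-0.125, -0.279, -0.08], -0.065, 0], [[-0.125, -0.279, -0.08], -0.065, 0], [[-0.125, -0.279, -0.08], -0.065, 0], [[-0.125, -0.279, -0.08], -0.065, 0]]'

```text
time_s: 7.03
eef_pos: [0.6654, -0.0552, 0.1493]
orientation: [-3.142, -0.005, 3.04]
contact_force: [0.3, -0.6, -0.1]
width: 0.0004
```

```bash
python3 -c "
from h import *
plan((.675,-.101,.15,3.04),(.675,-.101,.068,3.04))
s=snapshot('top');blue(s);s=snapshot('scene');blue(s);save(s,'t3')"
```

```text
at [ 0.6654 -0.0552  0.1493] yaw 3.04 F [ 0.3 -0.6 -0.1] t 7.0333
(0.675, -0.101, 0.15, 3.04) -> [-0.0142, -0.0446, -0.0008] -0.0
(0.675, -0.101, 0.068, 3.04) -> [-0.0146, -0.0446, 0.0812] -0.0
blue 155 z97 0.456 c [632. -71.] [10. 44.] 6.7 [[625, -49], [630, -93], [640, -92], [635, -48]] red 0
blue 1809 z97 0.065 c [525. 199.] [ 91. 125.] 80.7 [[456, 164], [579, 144], [594, 233], [471, 253]] red 0
blue 727 z97 0.366 c [685. -66.] [51. 89.] 29.9 [[641, -40], [685, -117], [729, -91], [685, -14]] red 0
blue 1302 z97 0.27 c [665. -65.] [167. 110.] 26.7 [[566, -54], [615, -152], [764, -77], [715, 21]] red 0
blue 944 z97 0.064 c [526. 212.] [ 89. 128.] 81.1 [[456, 178], [582, 158], [596, 246], [470, 266]] red 0
```

View pics/t3.png

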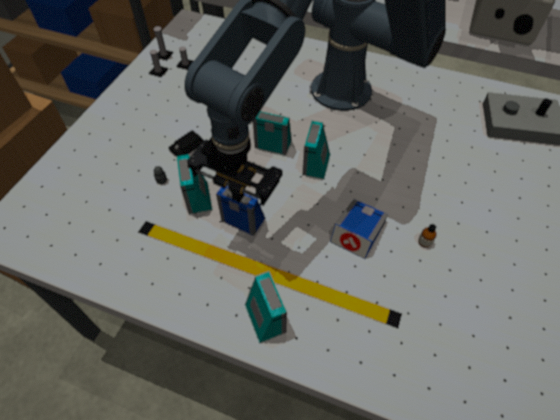

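The left crate lies with its red stamp at (350,242), so the left one is the stamped crate. Now tip the right one.

Emit:
move_arm --targets '[[[-0.015, -0.044, 0], 0, 0], [[-0.015, -0.044, 0], 0, 0], [[-0.015, -0.044, 0.03], 0, 0], [[-0.015, -0.044, 0.06], 0, 0], [[-0.015, -0.044, 0.08], 0, 0], [[-0.015, -0.044, 0.08], 0, 0], [[-0.015, -0.044, 0.08], 0, 0]]'

```text
time_s: 7.72
eef_pos: [0.6764, -0.1058, 0.0683]
orientation: [-3.139, -0.004, 3.033]
contact_force: [0.7, -0.3, 1.2]
width: 0.0006
```

```bash
python3 -c "
from h import *
s=tip(r=.03);plan()" | head -8
```

```text
scene tcp [ 0.678 -0.106  0.07 ]
0.1 6 [ 0.676 -0.105] [ 0.689 -0.097]
0.11 20 [ 0.671 -0.11 ] [ 0.689 -0.095]
0.12 13 [ 0.676 -0.11 ] [ 0.689 -0.096]
0.18 4 [ 0.691 -0.113] [ 0.696 -0.111]
0.19 74 [ 0.661 -0.136] [ 0.708 -0.076]
0.2 38 [ 0.664 -0.132] [ 0.708 -0.076]
0.21 136 [ 0.658 -0.136] [ 0.706 -0.077]
```

Emit:
move_arm --targets '[[[0.012, 0, 0], 0, 0], [[0.022, 0, 0], 0, 0], [[0.03, 0, 0], 0, 0], [[0.037, 0, 0], 0, 0], [[0.044, 0, 0], 0, 0], [[0.051, 0, 0], 0, 0], [[0.058, 0, 0], 0, 0], [[0.065, 0, 0], 0, 0]]'

```text
time_s: 8.43
eef_pos: [0.6128, -0.0993, 0.0704]
orientation: [-3.138, -0.0, 3.033]
contact_force: [1.5, -0.1, 1.2]
width: 0.0005
```

Emit:
move_arm --targets '[[[0.007, 0, 0], 0, 0], [[0.014, 0, 0], 0, 0], [[0.021, 0, 0], 0, 0], [[0.028, 0, 0], 0, 0], [[0.035, 0, 0], 0, 0], [[0.035, 0, 0], 0, 0], [[0.035, 0, 0], 0, 0], [[0.035, 0, 0], 0, 0]]'

```text
time_s: 9.1
eef_pos: [0.5783, -0.0956, 0.0705]
orientation: [-3.138, 0.0, 3.033]
contact_force: [0.5, -0.9, -0.3]
width: 0.0004
```

Emit:
move_arm --targets '[[[0, 0, -0.04], 0, 0], [[0, 0, -0.08], 0, 0], [[0, 0.1, -0.09], 0, 0], [[0.0, 0.14, -0.09], 0, 0], [[0.0, 0.14, -0.09], 0, 0], [[0.0, 0.14, -0.09], 0, 0]]'

```text
time_s: 9.6
eef_pos: [0.5942, 0.0487, 0.1609]
orientation: [-3.14, 0.002, 3.036]
contact_force: [-0.1, -0.5, -1.2]
width: 0.0003
```

```bash
python3 -c "
from h import *
s=snapshot('top');blue(s);s=snapshot('scene');blue(s);save(s,'t4');plan((.40,.22,.10,2.976),(.40,.22,.0,2.976))"
```

```text
blue 732 z97 0.556 c [545. 123.] [104.  79.] 83.2 [[500, 76], [578, 66], [591, 170], [512, 179]] red 0
blue 241 z97 0.6 c [520. 176.] [135. 118.] 80.5 [[451, 119], [567, 100], [590, 233], [473, 253]] red 0
blue 1575 z97 0.065 c [497. -79.] [ 86. 120.] 83.7 [[433, -115], [552, -128], [562, -42], [442, -29]] red 0
blue 162 z97 0.701 c [410. 109.] [14. 26.] 82.8 [[396, 104], [422, 101], [424, 115], [398, 118]] red 0
blue 680 z97 0.582 c [488.  50.] [47. 78.] 12.1 [[457, 83], [473, 7], [519, 17], [503, 93]] red 0
blue 649 z97 0.377 c [614.  39.] [44. 77.] 9.9 [[586, 74], [599, -2], [642, 5], [629, 81]] red 0
blue 1059 z97 0.275 c [547. -54.] [250. 127.] 25.3 [[407, -50], [461, -165], [687, -59], [633, 57]] red 0
blue 934 z97 0.063 c [527. 210.] [ 88. 129.] 83.0 [[458, 175], [586, 159], [597, 246], [469, 262]] red 0
at [0.5941 0.0472 0.1604] yaw 3.038 F [ 0.2 -0.1 -0.4] t 9.7
(0.4, 0.22, 0.1, 2.976) -> [0.211, 0.1519, 0.0596] 0.062
(0.4, 0.22, 0.0, 2.976) -> [0.2112, 0.1522, 0.1596] 0.062
```

View pics/t4.png

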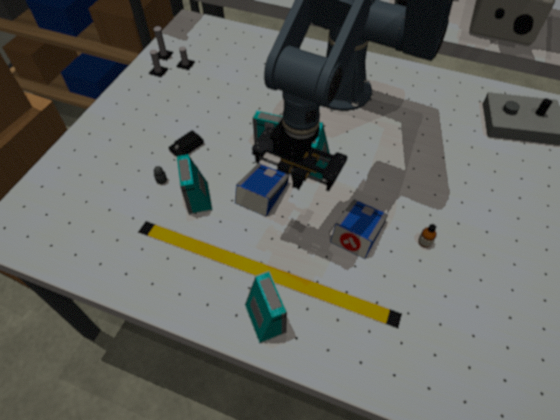

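Both crates lie; the plain one's end, at (262,195), shows no stamp. Now go behind the stamped crate's lid with the fingers half open.

Emit:
move_arm --targets '[[[0.186, 0.155, 0.03], 0.06, 0.5], [[0.186, 0.155, 0.03], 0.06, 0.5], [[0.186, 0.155, 0.03], 0.06, 0.5], [[0.186, 0.155, 0.03], 0.06, 0.5], [[0.186, 0.155, 0.03], 0.06, 0.5], [[0.186, 0.155, 0.03], 0.06, 0.5], [[0.186, 0.155, 0.06], 0.06, 0.5], [[0.186, 0.155, 0.06], 0.06, 0.5]]'

```text
time_s: 10.37
eef_pos: [0.4214, 0.2201, 0.0967]
orientation: [-3.135, -0.005, 2.981]
contact_force: [0.2, -1.5, -0.5]
width: 0.0413
```

```bash
python3 -c "
from h import *
plan((.425,.22,.05,2.98),(.425,.22,.0,2.98));s=tip(r=.06);s=snapshot('top');blue(s)"
```

```text
at [0.4214 0.2201 0.0967] yaw 2.981 F [ 0.2 -1.5 -0.5] t 10.3667
(0.425, 0.22, 0.05, 2.98) -> [-0.0038, 0.0007, 0.0467] 0.001
(0.425, 0.22, 0.0, 2.98) -> [-0.004, 0.0011, 0.0967] 0.001
scene tcp [0.424 0.22  0.098]
0.14 7 [0.425 0.195] [0.435 0.245]
0.15 9 [0.426 0.193] [0.436 0.246]
0.16 10 [0.424 0.194] [0.438 0.247]
0.17 16 [0.426 0.188] [0.44  0.249]
0.18 12 [0.422 0.19 ] [0.44  0.246]
0.19 1 [0.428 0.192] [0.428 0.192]
0.2 1 [0.427 0.194] [0.427 0.194]
0.21 21 [0.432 0.166] [0.454 0.2  ]
0.22 131 [0.407 0.165] [0.454 0.274]
0.23 38 [0.406 0.169] [0.453 0.266]
0.24 252 [0.398 0.16 ] [0.453 0.279]
0.25 146 [0.402 0.162] [0.451 0.24 ]
blue 1799 z97 0.065 c [526. 199.] [ 91. 127.] 80.5 [[456, 164], [581, 143], [596, 233], [471, 254]] red 0
blue 1582 z97 0.065 c [496. -82.] [ 79. 120.] 83.8 [[432, -115], [552, -128], [561, -49], [441, -36]] red 0
blue 2097 z97 0.555 c [393. 167.] [159.  34.] 11.1 [[312, 168], [319, 135], [474, 166], [468, 199]] red 0
blue 1081 z97 0.565 c [385. 247.] [107.  41.] 40.0 [[330, 228], [357, 197], [439, 266], [412, 297]] red 0
blue 2740 z97 0.658 c [333. 177.] [85. 46.] 77.3 [[301, 141], [346, 131], [365, 213], [320, 223]] red 0
```

Emit:
move_arm --targets '[[[0, 0, 0.035], 0, 0.5], [[0, 0, 0.07], 0, 0.5], [[0, 0, 0.09], 0, 0.5], [[0, 0, 0.1], 0, 0.5], [[0, 0, 0.1], 0, 0.5], [[0, 0, 0.1], 0, 0.5]]'

```text
time_s: 10.97
eef_pos: [0.4273, 0.2187, -0.0002]
orientation: [-3.138, 0.002, 2.976]
contact_force: [-0.4, -0.1, 0.7]
width: 0.0435
```

```bash
python3 -c "
from h import *
s=tip(r=.06);s=snapshot('wrist');save(s,'w2')" | head -9
```

```text
scene tcp [0.428 0.219 0.   ]
0.04 7 [0.431 0.191] [0.443 0.246]
0.05 13 [0.43 0.19] [0.444 0.247]
0.06 13 [0.429 0.189] [0.444 0.248]
0.07 14 [0.43  0.189] [0.444 0.249]
0.08 10 [0.429 0.188] [0.445 0.248]
0.1 1 [0.429 0.192] [0.429 0.192]
0.11 8 [0.401 0.167] [0.457 0.238]
0.12 59 [0.416 0.163] [0.457 0.273]
```

View pics/w2.png

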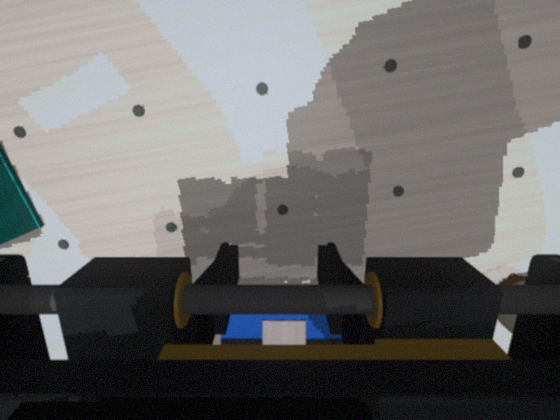

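The wrist view shows the lid end at (285,328) centred between the fingers, whose tips are at z≈0.042. Lower by 26 mm and start pushing.

Emit:
move_arm --targets '[[[0, 0, 0.014], 0, 0.5], [[0, 0, 0.026], 0, 0.5], [[0, 0, 0.026], 0, 0.5], [[-0.01, 0, 0.026], 0, 0.5], [[-0.02, 0, 0.026], 0, 0.5], [[-0.03, 0, 0.026], 0, 0.5], [[-0.04, 0, 0.026], 0, 0.5], [[-0.05, 0, 0.026], 0, 0.5]]'

```text
time_s: 11.73
eef_pos: [0.4771, 0.2107, -0.0246]
orientation: [-3.139, 0.002, 2.977]
contact_force: [-2.7, 1.0, 3.0]
width: 0.043
```

```bash
cat >> h.py <<'E'
def under(s):
    # pale underside of stamped crate: fit plane region around red pixels
    w=cloud(s);im=s["image"].astype(int)
    red=(im[...,0]>1.8*im[...,1])&(im[...,0]>1.8*im[...,2])&(im[...,0]>60)&(w[...,2]>.005)&(w[...,2]<.07)&(abs(w[...,1])<.35)&(w[...,0]>.4)
    p=w[red];print("red",red.sum(),"c",p.mean(0).round(4) if len(p) else None)
    v,u=np.nonzero(red);k=np.zeros(red.shape,bool);k[v.min()-22:v.max()+22,u.min()-22:u.max()+22]=1
    q=w[k&(w[...,2]>.006)];c=p.mean(0)
    # points within the underside: x + .268 z ~ const along crate axis
    a=q[(abs(q[:,2]-.032)<.03)&(np.hypot(q[:,0]-c[0],q[:,1]-c[1])<.075)]
    print("max x by y:",[(round(y,3),np.percentile(a[abs(a[:,1]-y)<.006][:,0],97).round(3)) for y in c[1]+np.array([-.04,-.02,0,.02,.04]) if (abs(a[:,1]-y)<.006).sum()>5])
    d=c[2]*np.tan(np.radians(15));print("toe est from stamp x≈",(c[0]+d).round(4))
E
python3 -c "
from h import *
s=tip(r=.06);under(s);line(s);s=snapshot('top');blue(s)"
```

```text
scene tcp [ 0.481  0.211 -0.025]
0.02 1 [0.474 0.189] [0.474 0.189]
0.03 12 [0.47  0.182] [0.492 0.239]
0.04 15 [0.474 0.18 ] [0.494 0.24 ]
0.05 14 [0.48  0.178] [0.495 0.241]
0.06 5 [0.472 0.18 ] [0.483 0.188]
0.07 2 [0.473 0.183] [0.48  0.184]
0.08 2 [0.476 0.183] [0.486 0.184]
0.09 17 [0.485 0.158] [0.509 0.192]
0.1 149 [0.464 0.155] [0.511 0.266]
0.11 25 [0.464 0.153] [0.511 0.27 ]
0.12 214 [0.457 0.151] [0.511 0.271]
0.13 110 [0.472 0.152] [0.506 0.226]
0.14 58 [0.488 0.16 ] [0.502 0.224]
0.15 43 [0.489 0.159] [0.502 0.224]
0.16 2 [0.5   0.224] [0.502 0.225]
0.17 40 [0.472 0.157] [0.511 0.224]
0.18 138 [0.454 0.157] [0.511 0.241]
0.19 105 [0.471 0.175] [0.511 0.245]
0.2 5 [0.496 0.182] [0.5   0.241]
0.21 3 [0.48  0.176] [0.496 0.181]
0.22 21 [0.491 0.179] [0.511 0.234]
0.23 54 [0.484 0.177] [0.511 0.242]
0.24 73 [0.49  0.181] [0.511 0.244]
0.25 84 [0.492 0.183] [0.511 0.249]
red 220 c [0.6157 0.1914 0.0352]
max x by y: [(np.float64(0.151), np.float64(0.616)), (np.float64(0.171), np.float64(0.619)), (np.float64(0.191), np.float64(0.623)), (np.float64(0.211), np.float64(0.626)), (np.float64(0.231), np.float64(0.63))]
toe est from stamp x≈ 0.6251
line 3081 ((729.9052124023438, 11.91436767578125), (642.1829833984375, 36.59927749633789), 89.17765045166016) x=a*y+b [0.0142 0.7294]
blue 2864 z97 0.44 c [505. 188.] [225. 102.] 1.1 [[391, 237], [393, 135], [618, 139], [616, 241]] red 0
blue 1570 z97 0.065 c [497. -82.] [ 79. 120.] 83.7 [[432, -115], [552, -128], [561, -49], [441, -36]] red 0
blue 6041 z97 0.741 c [412. 192.] [205.  79.] 56.6 [[322, 129], [389, 85], [501, 256], [435, 300]] red 0
```

Emit:
move_arm --targets '[[[-0.01, 0, 0], 0, 0.5], [[-0.02, 0, 0], 0, 0.5], [[-0.03, 0, 0], 0, 0.5], [[-0.04, 0, 0], 0, 0.5], [[-0.05, 0, 0], 0, 0.5], [[-0.06, 0, 0], 0, 0.5], [[-0.07, 0, 0], 0, 0.5], [[-0.075, 0, 0], 0, 0.5]]'

```text
time_s: 12.5
eef_pos: [0.5569, 0.1982, -0.0239]
orientation: [-3.141, 0.011, 2.975]
contact_force: [-1.2, 1.1, -1.1]
width: 0.0435
```

```bash
python3 -c "
from h import *
s=snapshot('scene');under(s);line(s);plan()"
```

```text
red 226 c [0.6954 0.1784 0.0344]
max x by y: [(np.float64(0.138), np.float64(0.695)), (np.float64(0.158), np.float64(0.699)), (np.float64(0.178), np.float64(0.703)), (np.float64(0.198), np.float64(0.704)), (np.float64(0.218), np.float64(0.709))]
toe est from stamp x≈ 0.7046
line 3084 ((729.2003784179688, 11.426239013671875), (643.2459106445312, 38.171390533447266), 89.01893615722656) x=a*y+b [0.014  0.7294]
at [ 0.5578  0.1982 -0.0238] yaw 2.975 F [ 0.5 -0.2  0. ] t 12.55
```

Emit:
move_arm --targets '[[[-0.006, 0, 0], 0, 0.5], [[-0.012, 0, 0], 0, 0.5], [[-0.017, 0, 0], 0, 0.5], [[-0.021, 0, 0], 0, 0.5], [[-0.025, 0, 0], 0, 0.5], [[-0.028, 0, 0], 0, 0.5], [[-0.028, 0, 0], 0, 0.5]]'

```text
time_s: 13.13
eef_pos: [0.5865, 0.1934, -0.0234]
orientation: [3.141, 0.013, 2.975]
contact_force: [0.4, -0.1, -0.7]
width: 0.0432
```

```bash
python3 -c "
from h import *
s=snapshot('scene');under(s);line(s);plan()"
```

```text
red 229 c [0.725  0.1741 0.0341]
max x by y: [(np.float64(0.134), np.float64(0.724)), (np.float64(0.154), np.float64(0.729)), (np.float64(0.174), np.float64(0.732)), (np.float64(0.194), np.float64(0.736)), (np.float64(0.214), np.float64(0.738))]
toe est from stamp x≈ 0.7342
line 2769 ((729.6096801757812, 11.43756103515625), (643.0848388671875, 37.14213180541992), 89.16889953613281) x=a*y+b [0.0177 0.7301]
at [ 0.5864  0.1935 -0.0233] yaw 2.975 F [ 0.5 -0.2 -0.3] t 13.1833
```

Toe at x≈0.733 against the line at 0.732. Back off, rise and check.

Emit:
move_arm --targets '[[[0.02, 0, 0], 0, 0.5], [[0.05, 0, 0], 0, 0.5], [[0.07, 0, -0.03], 0, 0.5], [[0.09, 0, -0.07], 0, 0.5], [[0.12, 0.03, -0.11], 0, 0.5], [[0.16, 0.06, -0.15], 0, 0.5], [[0.19, 0.08, -0.19], 0, 0.5], [[0.19, 0.08, -0.19], 0, 0.5]]'

```text
time_s: 13.85
eef_pos: [0.415, 0.2992, 0.1578]
orientation: [3.14, 0.015, 2.975]
contact_force: [1.1, 0.3, -0.2]
width: 0.0436
```

```bash
python3 -c "
from h import *
plan();t=snapshot('top');blue(t);line(t);under(t);s=snapshot('scene');blue(s);line(s);under(s);save(s,'end')"
```

```text
at [0.415  0.2992 0.1578] yaw 2.975 F [ 1.1  0.3 -0.2] t 13.85
blue 1789 z97 0.065 c [660. 176.] [ 91. 126.] 80.8 [[590, 142], [714, 122], [729, 211], [605, 231]] red 0
blue 1577 z97 0.065 c [497. -82.] [ 79. 120.] 83.9 [[433, -115], [552, -128], [561, -49], [441, -36]] red 0
blue 245 z97 0.036 c [ 430. -360.] [45. 90.] 67.4 [[380, -363], [463, -398], [480, -356], [397, -322]] red 0
blue 4119 z97 0.592 c [396. 245.] [212.  69.] 39.7 [[293, 204], [337, 151], [500, 287], [456, 340]] red 0
blue 1990 z97 0.598 c [353. 312.] [114.  14.] 23.0 [[298, 296], [304, 284], [409, 328], [403, 341]] red 0
blue 282 z97 0.632 c [318. 219.] [40. 15.] 70.4 [[304, 203], [318, 198], [331, 236], [317, 241]] red 0
line 3153 ((731.009521484375, 10.024688720703125), (641.8096923828125, 35.981571197509766), 89.1012191772461) x=a*y+b [0.0196 0.7315]
red 0 c NoneTraceback (most recent call last):
  File "<string>", line 3, in <module>
    plan();t=snapshot('top');blue(t);line(t);under(t);s=snapshot('scene');blue(s);line(s);under(s);save(s,'end')
                                             ~~~~~^^^
  File "h.py", line 56, in under
    v,u=np.nonzero(red);k=np.zeros(red.shape,bool);k[v.min()-22:v.max()+22,u.min()-22:u.max()+22]=1
                                                     ~~~~~^^
    return umr_minimum(a, axis, None, out, keepdims, initial, where)
ValueError: zero-size array to reduction operation minimum which has no identity
```

```bash
python3 -c "
from h import *
s=snapshot('scene');under(s);line(s);blue(s);save(s,'end');w=cloud(s)
for l in('oil','objective','mouse'):
  r=nets.find_in('scene',l)[0];x0,y0,x1,y1=np.array(r['bbox']).astype(int);q=w[y0:y1,x0:x1].reshape(-1,3);q=q[q[:,2]>.02];print(l,np.nanpercentile(q,[3,97],axis=0).round(3).tolist())"
```

```text
red 227 c [0.725  0.1741 0.0343]
max x by y: [(np.float64(0.134), np.float64(0.725)), (np.float64(0.154), np.float64(0.728)), (np.float64(0.174), np.float64(0.732)), (np.float64(0.194), np.float64(0.735)), (np.float64(0.214), np.float64(0.738))]
toe est from stamp x≈ 0.7341
line 2772 ((729.9170532226562, 11.310394287109375), (643.3116455078125, 37.3795280456543), 89.20307159423828) x=a*y+b [0.0176 0.7302]
blue 291 z97 0.565 c [344. 318.] [89.  4.] 24.3 [[303, 302], [304, 298], [386, 335], [384, 338]] red 0
blue 285 z97 0.491 c [452. 287.] [42. 40.] 70.1 [[426, 274], [464, 261], [478, 300], [440, 314]] red 0
blue 844 z97 0.38 c [421. 302.] [97. 59.] 78.7 [[383, 260], [440, 249], [459, 344], [402, 356]] red 0
blue 985 z97 0.062 c [501. -75.] [ 90. 131.] 83.4 [[431, -112], [561, -127], [572, -37], [441, -22]] red 0
blue 1107 z97 0.064 c [659. 191.] [ 90. 122.] 79.7 [[591, 158], [712, 136], [728, 224], [607, 246]] red 0
oil [[0.495, 0.358, 0.021], [0.52, 0.392, 0.075]]
objective [[0.563, -0.378, 0.021], [0.585, -0.352, 0.055]]
mouse [[0.397, -0.389, 0.02], [0.556, -0.274, 0.124]]
```

View pics/end.png

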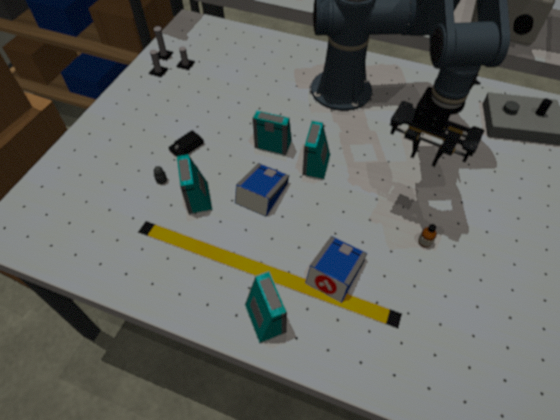

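The stamped crate's toe is on the yellow line near (330,295), the plain crate lies short of it at (262,190), and the bystanders have not moved.

```bash
python3 -c "
from h import *
print(env.sign_off())"
```

```text
the job is handed in; nothing more can be done
None
```

I tipped both crates towards the robot and pushed the stamped one (the left one) onto the yellow line. The job is handed in; the hand-in reported no verdict.

**Last checks:**
- **Stamped crate:** it lies on its sloping face. The middle of its toe is at x ≈ 0.734, y ≈ 0.17, and the line's centre there is at x ≈ 0.733. The top and scene cameras agree to within about 2 mm.
- **Plain crate:** it lies on its sloping face with its toe at x ≈ 0.57, about 160 mm short of the line. Its lid end is at x ≈ 0.44.
- **Bystanders:** the oil bottle and lens measured within 3 mm of their starting positions. The final mouse box also took in part of a turquoise crate, so I judged the mouse unmoved from the picture and its unchanged near edge.
- **Robot:** clear of everything at about 14 s, and no force reading at the end of a move was above about 4 N.

**One thing disagreed:** the camera showed the fingertips 36–42 mm higher than the reported TCP height. Because of this my first push passed over the lid of the left crate without moving it. I then used the camera heights for every later move.

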